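# Close the picture frame and hold it for screwing

## Robot

A 7-joint arm with a two-finger parallel gripper is mounted at the origin on the work surface. World frame = base frame: x ahead of the robot, y to its left, z up, the work surface at z = 0. Lengths are in m, angles in rad, forces in N, time in s.
With the tool pointing down it reaches from about 0.35 to 0.9 m from the base axis. Payload 8.1 kg.
Tool frame: the origin (TCP) lies between the finger pads; the fingertips stand ahead of it and the grasp point (between the pads) is the TCP (arm.nose_length is the z of the fingertips in the tool frame, in m); z points along the fingers, y is the line along which they close (so a half turn about z gives the same grasp; the last joint's range is limited). The gripper opens to 92 mm and grips with 3 to 60 N. Pads are 19 mm wide; open, the fingers measure 130 mm over their backs; the gripper's body (75 mm by 190 mm) begins 47 mm behind the grasp point.
Start: joints at [1.241, 0.434, 0.025, 1.573, -0.012, 1.134, -0.075], TCP at [0.141, -0.609, 0.246] pointing down, gripper open.
Joint ranges: [-2.62, 2.62], [-0.44, 2.09], [-1.27, 1.32], [0.08, 2.57], [-1.32, 4.46], [0.12, 2], [-2.74, 2.74]. Speed limits (rad/s): [2.22, 2.22, 3.01, 3.01, 3.14, 3.14, 3.14].

## Interface

Orientations are given as a rotation vector (axis times angle).
In Python, from cell import sensors, optics, arm gives the robot as it stands.
- The arm moves only by the tool arm_command, never from a script. Its argument "deltas" is one flat list of numbers, 7 for each row, row after row: the turn, a rotation vector about the world's x, y, z as a fraction of full scale, then the shift along the world's x, y, z as a fraction of full scale, then the finger opening in mm, from 0 to 91.8. In form: [wx, wy, wz, dx, dy, dz, fingers, wx, wy, wz, dx, dy, dz, fingers, ...]. A call has 1 to 20 rows; each row is the pose to reach, as a shift and turn from the pose commanded when the call began; what a row does not reach only later rows make up. Full scale, the value 1, is 1 m for a shift and 90 degrees for a turn. A row lasts 1/10 s, in which the tool goes at most 50 mm and 8.59 degrees, less where a joint would pass 70% of its speed; a pose out of reach is approached as far as the arm can. A call with a number of a shift or a turn outside -1 to 1 is refused whole. A call with a gripper value outside its range is refused whole. The fingers move at their own pace and stop on an object; "force" is the grip in N (left out, the last holds). Time passes only in rows, so rows that repeat a pose let the fingers close. It gives the time, the measured TCP pose, the force, the opening and the grip force at its end, in the units of the state.
- sensors.observe(): the state, without advancing time (a new reading comes with each control period).
- optics.get_image(name): name is "side" or "top"; returns the picture (400x640x3 uint8, blue, green, red); there is no depth.
- optics.calibration(name): a dict with "camera_matrix" (3x3 intrinsics, pixels), "D" ([k1, k2, p1, p2, k3] as OpenCV has them; the pictures are not rectified), "rvec" (rotation vector, rad) and "tvec" (3), from world to camera coordinates, as OpenCV has them. Camera axes: x right, y down, z forward; pixel columns grow to the right and rows downward; lengths in m; the calibration is good to about 2 mm. A picture is of the moment at which its call begins. calibration takes no time and is no camera call.
- arm.sign_off(): hands the job in; it is judged then, once.
The state is a dict: "clock": time; "joints": joint angles; "dq": joint speeds; "joint_efforts": joint torques, N m; "position": TCP position; "ee_rot": TCP orientation; "force": force on the tool from outside, world axes, zero at the start; "ft_torque": the same for the moment, N m; "width": opening from 0.0 (shut) to 1.0 (fully open); "gripper_force": force on a finger pad.
Only numpy, scipy, OpenCV 4.12 (cv2) and the standard library are available. Lean on these libraries where they do the work, as an engineer would, in place of code of your own. Each camera call takes 0.05 s, during which the arm holds its last target. There are 200 camera calls.

## Task

Be the shopkeeper's third hand: pick up the loose wooden rail that is as long as the picture frame in the jig is wide, lay it flat on the jig's bed across the frame's open end, ends flush with the frame's sides, and press it squarely against both leg ends so that the sprung carriage gives way until its steel pointer stands midway between the two small posts (a push of about 10 N). Never push the carriage to the end of its travel, leave the other rails and everything else on the counter where they are, and finish while still holding that steady push, so that she can screw on the corner plates: do not let go.

Things in the scene. Friction and masses are not known exactly. Their poses are not given: they have to be found in the camera images.
- rail: the loose rail to use: the middle one of three loose rails in length, 180 mm long (as long as the frame is wide), of the same plain wooden moulding, 22 mm wide and 30 mm high, lying flat; origin at the centre of its underside, x along its length, y across its width, z up. Both ends and both sides are alike. About 0.16 kg.
- short_rail: a spare rail, 120 mm long, of the same plain wooden moulding, 22 mm wide and 30 mm high, lying flat; origin at the centre of its underside, x along its length, y across its width, z up; leave alone
- long_rail: a spare rail, 250 mm long, of the same plain wooden moulding, 22 mm wide and 30 mm high, lying flat; origin at the centre of its underside, x along its length, y across its width, z up; leave alone
- frame_mouth (a point): three sides of a wooden picture frame (moulding 22 mm wide, 30 mm high) on the jig's sprung carriage, lying at bed level. Origin: middle of its open end (plane of the two leg ends), underside (this point); x points into the frame towards the springs, y along the open end, z up. In mm: 180 wide over the legs (leg ends at |y| 68 to 90), 130 long, 108 deep inside. A closing rail in touch has its centre at x = -11. This pose moves with it.
- jig: the fixed jig. Origin under the middle of the frame's open end at rest, on the counter; axes as the frame's, x roughly away from the robot. Its plywood bed's top is 8 mm above the counter and spans (mm) x -60 to 205, y -125 to 125; nothing on it stands higher than 45 mm above the bed. Two 5 mm round aluminium posts, 30 tall, stand at y = 112, x = 146 and 163.5.
- carriage (a joint): how far (m) the sprung carriage with the frame is pushed in along the frame's +x: 0 at rest, 0.036 at the end of its travel; it only slides. The spring gives 0.6 N per mm, no preload: 10 N at 17 mm. Its steel pointer (3 thick, 26 tall; at y about 107, back corner) passes the first post's centre at 8 mm and the second's at 25.5 mm; midway is 17 mm.
- glue: bystander: a plain white glue bottle, 52 mm diameter, 150 mm tall, standing; origin at the centre of its underside; leave alone
- jar: bystander: a glass screw jar with a steel lid, 56 mm diameter, 75 mm tall, standing; origin at the centre of its underside; leave alone
- screwdriver: bystander: a black-handled screwdriver lying flat; origin under its middle, handle towards its -x; leave alone
- clock: bystander: a brass two-bell alarm clock, 72 mm dial, 89 mm tall, standing; origin at the centre of its underside; leave alone
- tin: bystander: a round aluminium tin, 50 mm diameter, 34 mm high; origin at the centre of its underside; leave alone
- jewel_box: bystander: a dark wooden jewel box, 74 x 104 mm, 69 mm high; origin at the centre of its underside; leave alone

How it is judged:
By the outcome, as a careful person would: the job done as asked, in the order asked, and still so for the second after the job is handed in, while the arm keeps its last pose, push and grip.
It also fails if it takes over 35 s, if anything falls off the work surface, if the arm or the gripper's body presses on something with over 40 N, if the wrist force passes 120 N, or if a joint passes its speed limit or range.

## Working session

There is one attempt and no reset: what is moved stays moved. The work goes in short steps, Python scripts to look and compute and a tool call to move; the robot and the scene stay as the last step left them, time stands still between calls to the robot, and variables do not carry over. Pictures are saved under pics/ and viewed, at most 10 in all, crops included, and the job is handed in when it is done.

Besides the shell and the picture viewer there is one more tool, called by a JSON object that holds its "method" and its "body". arm_command: Moves the arm, as the interface text tells. Its arguments: {"type":"object","properties":{"deltas":{"type":"array","items":{"type":"number"}},"force":{"type":"number"}},"required":["deltas"]}

```bash
mkdir -p pics; cat > h.py <<'E'
import numpy as np, cv2
from cell import sensors, optics, arm
def snap(n,f,crop=None,s=1):
    im=optics.get_image(n)
    cv2.imwrite('pics/raw_'+f,im)
    if crop: x0,y0,x1,y1=crop; im=im[y0:y1,x0:x1]
    cv2.imwrite('pics/'+f,cv2.resize(im,None,fx=s,fy=s,interpolation=cv2.INTER_CUBIC))
def px2w(n,uv,z):
    c=optics.calibration(n); K=np.array(c['camera_matrix']);D=np.array(c['D'])
    R=cv2.Rodrigues(np.array(c['rvec'],float))[0]; t=np.array(c['tvec'],float).ravel()
    p=cv2.undistortPoints(np.array(uv,float).reshape(-1,1,2),K,D).reshape(-1,2)
    d=np.c_[p,np.ones(len(p))]@R; o=-R.T@t
    return o+d*((np.array(z)-o[2])/d[:,2]).reshape(-1,1)
def w2px(n,P):
    c=optics.calibration(n)
    return cv2.projectPoints(np.array(P,float).reshape(-1,1,3),np.array(c['rvec'],float),np.array(c['tvec'],float),np.array(c['camera_matrix']),np.array(c['D']))[0].reshape(-1,2)
E
python3 - <<'E'
from h import *
snap('top','t0.png',s=1.25); snap('side','s0.png',s=1.25)
print(sensors.observe(), arm.nose_length)
for n in('top','side'):
    c=optics.calibration(n);R=cv2.Rodrigues(np.array(c['rvec'],float))[0];print(n,-R.T@np.array(c['tvec']).ravel(),c['camera_matrix'])
E
```

```text
{'clock': 0.1, 'joints': array([ 1.24139389,  0.43513469,  0.02495786,  1.57401491, -0.01159425,
        1.13402187, -0.07505676]), 'dq': array([ 0.00062931, -0.00176786,  0.00070708, -0.00267923,  0.00096242,
       -0.00115312,  0.00032601]), 'joint_efforts': array([ 2.10524202e-03, -6.69125605e+01,  9.87332426e-01, -3.15148401e+01,
       -6.05575950e-02,  3.74622701e-02,  4.94030724e-05]), 'position': array([ 0.14039582, -0.60856974,  0.24503143]), 'ee_rot': array([-3.12002027e+00, -3.55323515e-01,  4.54046459e-04]), 'force': array([ 0.17857852, -0.05293978,  0.14997661]), 'ft_torque': array([ 0.0363348 , -0.04240777,  0.02356462]), 'gripper_force': 0.0, 'width': 0.9986482521142455} 0.019
top [ 0.32027495 -0.05205463  1.35323137] [[448.58533494   0.         311.00726642]
 [  0.         448.58533494 199.90576067]
 [  0.           0.           1.        ]]
side [0.45628594 0.82269469 0.89892292] [[438.57912849   0.         320.14609402]
 [  0.         438.57912849 207.72663097]
 [  0.           0.           1.        ]]
```

View pics/t0.png

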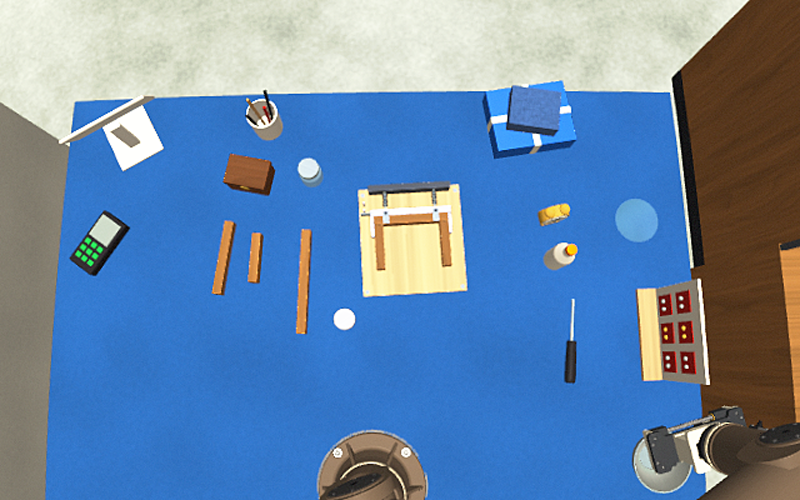

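View pics/s0.png

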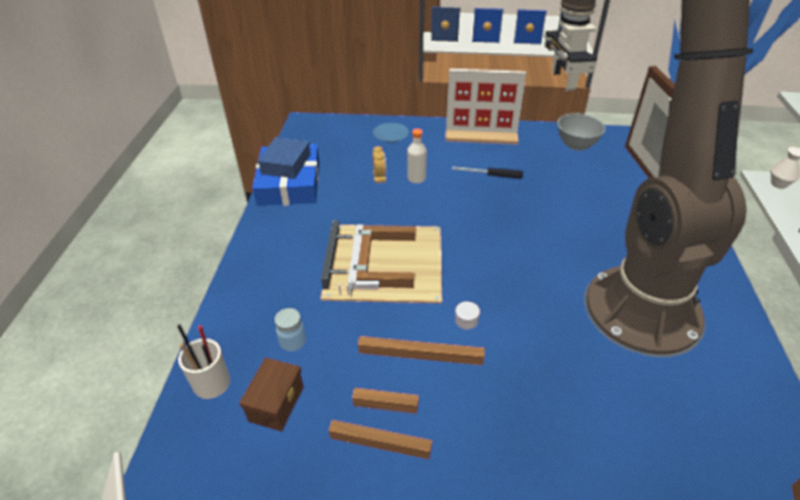

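The top view shows the jig at about (412,240). The long rail is at (303,282), the short one at (254,258), and the 180 mm rail is leftmost, from (229,221) to (217,294). The side view agrees. Next I'll take enlarged crops.

```bash
python3 - <<'E'
import cv2
im=cv2.imread('pics/raw_t0.png')
a=im[170:245,160:260]; b=im[140:245,280:380]
cv2.imwrite('pics/a.png',cv2.resize(a,None,fx=8,fy=8,interpolation=cv2.INTER_CUBIC)); cv2.imwrite('pics/b.png',cv2.resize(b,None,fx=5.7,fy=5.7,interpolation=cv2.INTER_CUBIC))
E
```

```text
(no output)
```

View pics/a.png

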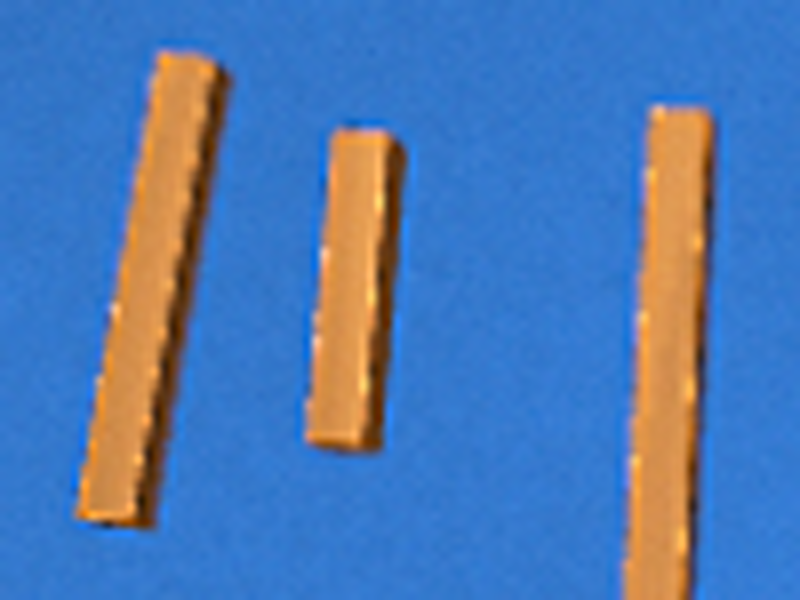

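View pics/b.png

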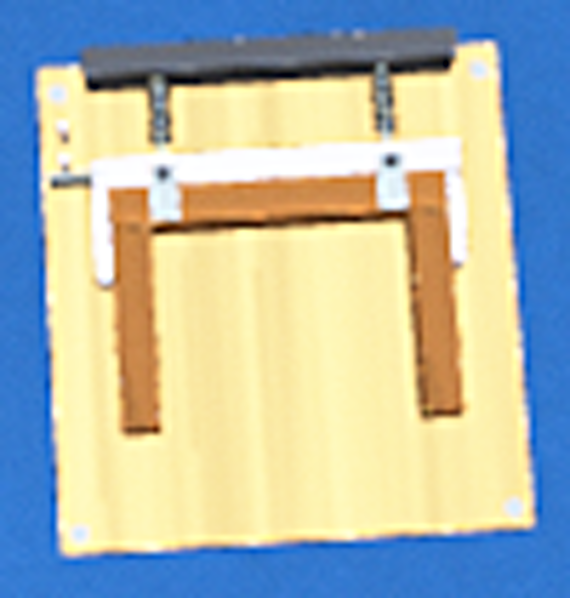

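Crop a: the rail's top-face corners are at (160,52), (215,62), (138,522) and (80,513). Crop b: the bed corners are at (38,66), (497,42), (533,525) and (62,553), and the leg-end top edges run (123,428)-(158,428) and (422,412)-(463,408).

```bash
cat > fit.py <<'E'
from h import *
from scipy.optimize import least_squares
def conv(p,s,o): return (np.array(p,float)+.5)/s-.5+np.array(o)
def fit(n,uv,loc):
    loc=np.array(loc,float)
    def P(q): c,s=np.cos(q[2]),np.sin(q[2]); return np.c_[q[0]+c*loc[:,0]-s*loc[:,1],q[1]+s*loc[:,0]+c*loc[:,1],loc[:,2]]
    g=px2w(n,uv,loc[:,2]).mean(0)
    r=least_squares(lambda q:(w2px(n,P(q))-uv).ravel(),[g[0],g[1],0.])
    return r.x,r.fun.reshape(-1,2)
E
python3 - <<'E'
from fit import *
np.set_printoptions(precision=4,suppress=True)
uv=conv([[160,52],[215,62],[138,522],[80,513]],8,[160,170])
print(px2w('top',uv,[.03]*4))
print('rail',*fit('top',uv,[[.09,.011,.03],[.09,-.011,.03],[-.09,-.011,.03],[-.09,.011,.03]]))
uv=conv([[38,66],[497,42],[533,525],[62,553]],5.7,[280,140])
print('jig',*fit('top',uv,[[.205,.125,.008],[.205,-.125,.008],[-.06,-.125,.008],[-.06,.125,.008]]))
uv=conv([[123,428],[158,428],[422,412],[463,408]],5.7,[280,140])
print('mouth',*fit('top',uv,[[0,.09,.038],[0,.068,.038],[0,-.068,.038],[0,-.09,.038]]))
E
```

```text
[[0.6277 0.3546 0.03  ]
 [0.6234 0.3331 0.03  ]
 [0.4479 0.3562 0.03  ]
 [0.4515 0.3785 0.03  ]]
rail [ 0.5377  0.3556 -0.1327] [[ 0.0186 -0.2107]
 [ 0.1207 -0.6443]
 [-0.144   0.3059]
 [-0.0002  0.5144]]
jig [ 0.5072 -0.1048  0.043 ] [[ 0.1082  0.1193]
 [-0.1854  0.0103]
 [ 0.1975  0.0753]
 [-0.122  -0.196 ]]
mouth [ 0.5069 -0.104   0.0471] [[-0.7655  0.2224]
 [ 0.5156 -0.2164]
 [ 0.0254 -0.136 ]
 [ 0.2251  0.1231]]
```

{"method": "arm_command", "body": {"deltas": [0, 0, 0.88, 0.31, 0.36, 0, 46, 0, 0, 0.88, 0.31, 0.36, 0, 46, 0, 0, 0.88, 0.31, 0.36, 0, 46, 0, 0, 0.88, 0.31, 0.36, 0, 46, 0, 0, 0.88, 0.31, 0.36, 0, 46, 0, 0, 0.88, 0.31, 0.36, 0, 46, 0, 0, 0.88, 0.31, 0.36, 0, 46, 0, 0, 0.88, 0.31, 0.36, 0, 46, 0, 0, 0.88, 0.31, 0.36, 0, 46, 0, 0, 0.88, 0.31, 0.36, 0, 46], "force": 40}}

```text
clock: 1.1
position: [0.453, -0.2447, 0.2458]
ee_rot: [-2.167, -2.275, -0.003]
force: [-0.1, 1.0, 0.6]
width: 0.503
gripper_force: 0.0
```

{"method": "arm_command", "body": {"deltas": [0, 0, 0.891, 0.087, 0.605, 0, 46, 0, 0, 0.891, 0.087, 0.605, 0, 46, 0, 0, 0.891, 0.087, 0.605, 0, 46, 0, 0, 0.891, 0.087, 0.605, 0, 46, 0, 0, 0.891, 0.087, 0.605, 0, 46, 0, 0, 0.891, 0.087, 0.605, 0, 46, 0, 0, 0.891, 0.087, 0.605, 0, 46, 0, 0, 0.891, 0.087, 0.605, 0, 46, 0, 0, 0.891, 0.087, 0.605, 0, 46, 0, 0, 0.891, 0.087, 0.605, 0, 46, 0, 0, 0.891, 0.087, 0.605, 0, 46, 0, 0, 0.891, 0.087, 0.605, 0, 46, 0, 0, 0.891, 0.087, 0.605, 0, 46, 0, 0, 0.891, 0.087, 0.605, -0.1, 46, 0, 0, 0.891, 0.087, 0.605, -0.1, 46, 0, 0, 0.891, 0.087, 0.605, -0.1, 46, 0, 0, 0.891, 0.087, 0.605, -0.1, 46]}}

```text
clock: 2.8
position: [0.5374, 0.3555, 0.146]
ee_rot: [-0.209, -3.133, 0.001]
force: [0.8, 0.4, 1.9]
width: 0.503
gripper_force: 0.0
```

```bash
python3 - <<'E'
from h import *
s=sensors.observe();np.set_printoptions(precision=4,suppress=True)
print(s['position'],s['ee_rot'],s['joints'],s['clock'])
from scipy.spatial.transform import Rotation as T
print(T.from_rotvec(s['ee_rot']).as_matrix())
E
```

```text
[0.5374 0.3555 0.146 ] [-0.209  -3.1331  0.0015] [-0.1863  0.6848 -0.7727  1.5876  0.5213  1.0877  0.3429] 2.8
[[-0.9911  0.1328 -0.0016]
 [ 0.1328  0.9911 -0.0008]
 [ 0.0015 -0.0011 -1.    ]]
```

{"method": "arm_command", "body": {"deltas": [0, 0, 0, 0, 0, -0.04, 46, 0, 0, 0, 0, 0, -0.075, 46, 0, 0, 0, 0, 0, -0.105, 46, 0, 0, 0, 0, 0, -0.123, 46, 0, 0, 0, 0, 0, -0.123, 46, 0, 0, 0, 0, 0, -0.123, 15, 0, 0, 0, 0, 0, -0.123, 15, 0, 0, 0, 0, 0, -0.123, 15, 0, 0, 0, 0, 0, -0.123, 15, 0, 0, 0, 0, 0, -0.123, 15, 0, 0, 0, 0, 0, -0.123, 15], "force": 40}}

```text
clock: 3.9
position: [0.5382, 0.3567, 0.0242]
ee_rot: [0.209, 3.133, 0.002]
force: [-0.9, -0.2, 6.9]
width: 0.236
gripper_force: 40.0
```

{"method": "arm_command", "body": {"deltas": [0, 0, 0, 0, 0, 0.03, 15, 0, 0, 0, 0, 0, 0.07, 15, 0, 0, 0, 0, 0, 0.107, 15, 0, 0, 0, 0, 0, 0.107, 15, 0, 0, -0.888, -0.066, -0.462, 0.107, 15, 0, 0, -0.888, -0.066, -0.462, 0.107, 15, 0, 0, -0.888, -0.066, -0.462, 0.107, 15, 0, 0, -0.888, -0.066, -0.462, 0.107, 15, 0, 0, -0.888, -0.066, -0.462, 0.107, 15, 0, 0, -0.888, -0.066, -0.462, 0.107, 15, 0, 0, -0.888, -0.066, -0.462, 0.107, 15, 0, 0, -0.888, -0.066, -0.462, 0.107, 15, 0, 0, -0.888, -0.066, -0.462, 0.107, 15, 0, 0, -0.888, -0.066, -0.462, 0.107, 15, 0, 0, -0.888, -0.066, -0.462, 0.107, 15, 0, 0, -0.888, -0.066, -0.462, 0.107, 15, 0, 0, -0.888, -0.066, -0.462, 0.107, 15, 0, 0, -0.888, -0.066, -0.462, 0.107, 15, 0, 0, -0.888, -0.066, -0.462, 0.107, 15]}}

```text
clock: 5.8
position: [0.4717, -0.1049, 0.1297]
ee_rot: [-2.17, -2.271, -0.0]
force: [-0.2, 1.2, -2.3]
width: 0.234
gripper_force: 40.0
```

```bash
python3 - <<'E'
from h import *
snap('top','t1.png',(270,130,390,250),5)
snap('side','s1.png',(240,160,380,265),5.5)
s=sensors.observe();print(s['position'],s['ee_rot'],s['force'],s['width'],s['joints'])
E
```

```text
[ 0.47162975 -0.10535742  0.12971592] [-2.17163821e+00 -2.27004018e+00 -2.13804380e-04] [-0.86629941  0.02903669 -1.59238755] 0.23759657649531882 [ 0.46874893  0.39192674 -0.45865063  2.01966312  0.24216887  0.78180068
 -0.08858091]
```

View pics/t1.png

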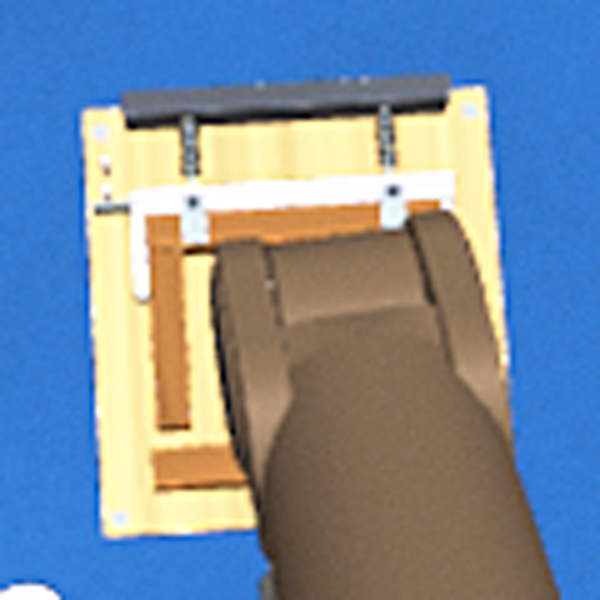

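View pics/s1.png

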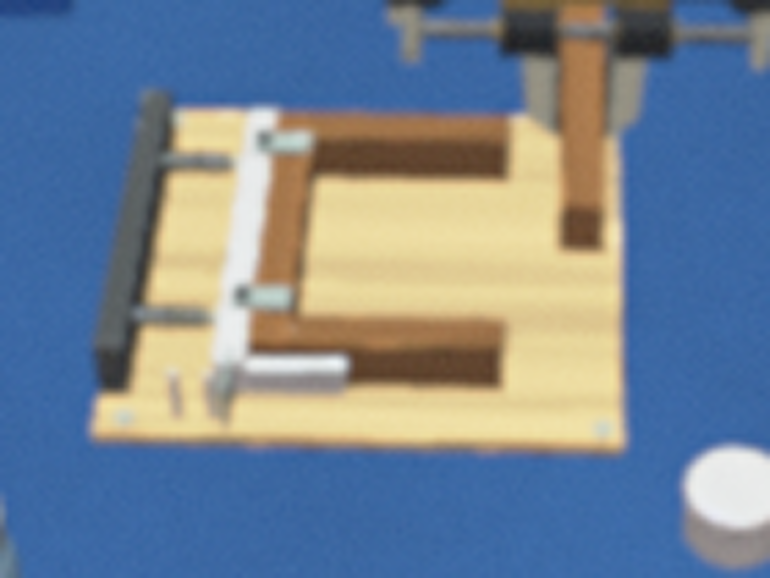

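The top view shows the rail held parallel to the leg ends, with its left-end top corners at (155,450) and (158,488). The side view shows the end-face top edge at (560,207)-(605,207), with the near leg's end at (503,322).

```bash
python3 - <<'E'
from fit import *
np.set_printoptions(precision=4,suppress=True)
th=.044;A=np.array([[np.cos(th),np.sin(th)],[-np.sin(th),np.cos(th)]])
J=lambda P:(P[:,:2]-[.507,-.1045])@A.T
zt=.1297+.007
print('rail end top',J(px2w('top',conv([[155,450],[158,488]],5,[270,130]),[zt]*2)))
print('leg end top',J(px2w('top',conv([[158,428],[189,426]],5,[270,130]),[.038]*2)))
print('rail end side',J(px2w('side',conv([[560,207],[605,207]],5.5,[240,160]),[zt]*2)))
print('legs side',J(px2w('side',conv([[503,322],[502,347],[510,118],[508,143]],5.5,[240,160]),[.038]*4)))
s=sensors.observe();print('tcp',J(s['position'][None]))
E
```

```text
rail end top [[-0.0272  0.0883]
 [-0.0481  0.0878]]
leg end top [[-0.0014  0.0881]
 [-0.0013  0.0698]]
rail end side [[-0.0231  0.0927]
 [-0.0441  0.092 ]]
legs side [[ 0.0033  0.0713]
 [ 0.0034  0.0889]
 [ 0.0032 -0.0874]
 [ 0.0039 -0.0663]]
tcp [[-0.0354  0.0007]]
```

{"method": "arm_command", "body": {"deltas": [0, 0, 0, 0, 0, -0.03, 15, 0, 0, 0, 0, 0, -0.06, 15, 0, 0, 0, 0, 0, -0.085, 15, 0, 0, 0, 0, 0, -0.094, 15, 0, 0, 0, 0, 0, -0.097, 15, 0, 0, 0, 0, 0, -0.097, 15, 0, 0, 0, 0, 0, -0.097, 15]}}

```text
clock: 6.6
position: [0.4724, -0.106, 0.0337]
ee_rot: [2.172, 2.268, 0.002]
force: [0.2, 0.0, -1.5]
width: 0.236
gripper_force: 40.0
```

```bash
python3 - <<'E'
from h import *
snap('side','s2.png',(240,160,380,265),5.5)
s=sensors.observe();print(s['position'],s['ee_rot'],s['force'],s['ft_torque'],s['clock'])
E
```

```text
[ 0.47240334 -0.10611823  0.03374761] [2.17210948e+00 2.26734681e+00 1.76898137e-03] [ 0.47936259  0.0337647  -1.33407834] [-0.00132649 -0.10238546 -0.00960479] 6.65
```

View pics/s2.png

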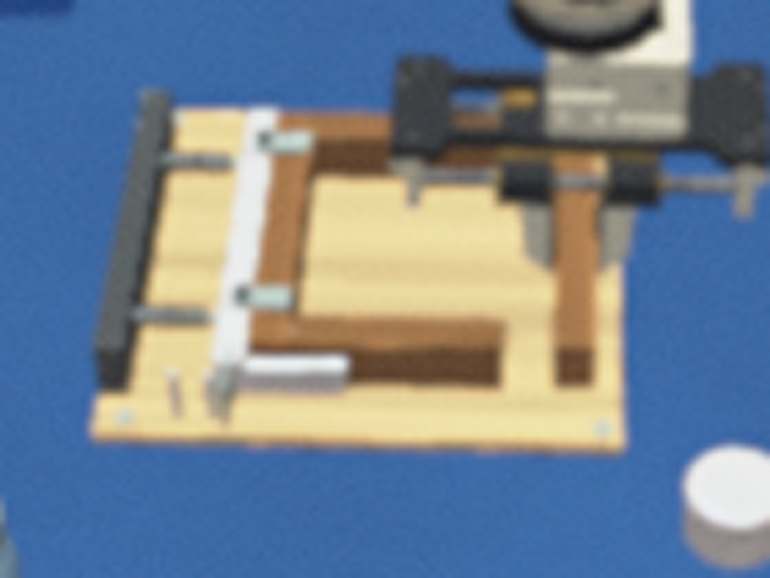

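The side view shows the rail just above the bed, square to the legs. Its end's top edge is at row ~348 (cols 557–592), and the near leg's top edge is at row ~347 (col 500). I'll refine flushness using sub-pixel edges.

```bash
cat > flush.py <<'E'
from fit import *
import sys
np.set_printoptions(precision=4,suppress=True)
th=.044;A=np.array([[np.cos(th),np.sin(th)],[-np.sin(th),np.cos(th)]])
J=lambda P:(P[:,:2]-[.507,-.1045])@A.T
def edge(f,cols,r0,r1,z,n='side'):
    g=cv2.imread(f)[:,:,1].astype(float)   # green: strongest rise dark wood -> bed
    uv=[]
    for c in cols:
        d=np.diff(g[r0:r1,c]); k=int(d.argmax()); k=min(max(k,1),len(d)-2)
        a,b,e=d[k-1],d[k],d[k+1]; uv.append([c,r0+k+.5+.5*(a-e)/(a-2*b+e)])
    P=J(px2w(n,uv,[z]*len(uv))); return np.array(uv)[:,1],P
E
python3 - <<'E'
from flush import *
f='pics/raw_s2.png'
print('leg bottom edge',*edge(f,range(308,330,2),223,238,.008))
print('rail bottom edge',*edge(f,range(342,348),223,238,.009))
E
```

```text
leg bottom edge [229.381  229.38   229.413  229.5319 229.7381 229.72   229.6957 229.7273
 229.8095 230.     229.9744] [[0.0671 0.0878]
 [0.0615 0.0876]
 [0.0559 0.0876]
 [0.0503 0.0878]
 [0.0447 0.0885]
 [0.0391 0.0882]
 [0.0335 0.0879]
 [0.0279 0.0879]
 [0.0223 0.088 ]
 [0.0167 0.0885]
 [0.0112 0.0883]]
rail bottom edge [229.8235 229.8205 229.8824 229.7742 229.7    230.    ] [[-0.0278  0.0873]
 [-0.0306  0.0872]
 [-0.0334  0.0874]
 [-0.0362  0.0869]
 [-0.039   0.0865]
 [-0.0417  0.0876]]
```

{"method": "arm_command", "body": {"deltas": [0, 0, 0, 0, 0.001, -0.0015, 15, 0, 0, 0, 0.0, 0.001, -0.0015, 15, 0, 0, 0, 0.007, 0.0013, -0.0015, 15, 0, 0, 0, 0.014, 0.0016, -0.0015, 15, 0, 0, 0, 0.02, 0.0019, -0.0015, 15, 0, 0, 0, 0.02, 0.0019, -0.0015, 15, 0, 0, 0, 0.02, 0.0019, -0.0015, 15]}}

```text
clock: 7.35
position: [0.4917, -0.1043, 0.0321]
ee_rot: [2.173, 2.268, 0.0]
force: [-3.2, -0.1, 9.6]
width: 0.234
gripper_force: 40.0
```

```bash
cat > m.py <<'E'
from flush import *
f='s%s.png'%sys.argv[1]; a=int(sys.argv[2]); b=int(sys.argv[3])
snap('side',f,(240,160,380,265),5.5)
s=sensors.observe();print(s['position'],J(s['position'][None]),s['force'],s['ft_torque'],s['clock'])
print('leg',np.median(edge('pics/raw_'+f,range(308,a-4),223,238,.008)[1][:,1]),'rail',edge('pics/raw_'+f,range(a,b),223,238,.008)[1])
E
python3 m.py 3 336 341
```

```text
[ 0.4917 -0.1043  0.032 ] [[-0.0153  0.0009]] [-2.6224 -0.1056  9.7561] [-0.1393  0.676  -0.0051] 7.4
leg 0.08794999619912053 rail [[-0.0111  0.0881]
 [-0.0139  0.088 ]
 [-0.0167  0.0884]
 [-0.0195  0.0884]
 [-0.0223  0.0887]]
```

{"method": "arm_command", "body": {"deltas": [0, 0, 0, 0, 0, 0.0006, 15, 0, 0, 0, 0.003, 0.0001, 0.0006, 15, 0, 0, 0, 0.006, 0.0003, 0.0006, 15, 0, 0, 0, 0.009, 0.0004, 0.0006, 15, 0, 0, 0, 0.012, 0.0005, 0.0006, 15, 0, 0, 0, 0.012, 0.0005, 0.0006, 15]}}

```text
clock: 8.0
position: [0.5004, -0.1039, 0.0321]
ee_rot: [-2.171, -2.266, 0.008]
force: [-12.8, 0.8, 20.1]
width: 0.235
gripper_force: 40.0
```

```bash
python3 m.py 4 332 337
```

```text
[ 0.5004 -0.1039  0.0321] [[-0.0066  0.0009]] [-14.1936   0.1785  20.7703] [-0.0612  2.9219  0.0991] 8.05
leg 0.08796924403520603 rail [[ 0.      0.0888]
 [-0.0028  0.0885]
 [-0.0056  0.0885]
 [-0.0083  0.0882]
 [-0.0111  0.0883]]
```

View pics/s4.png

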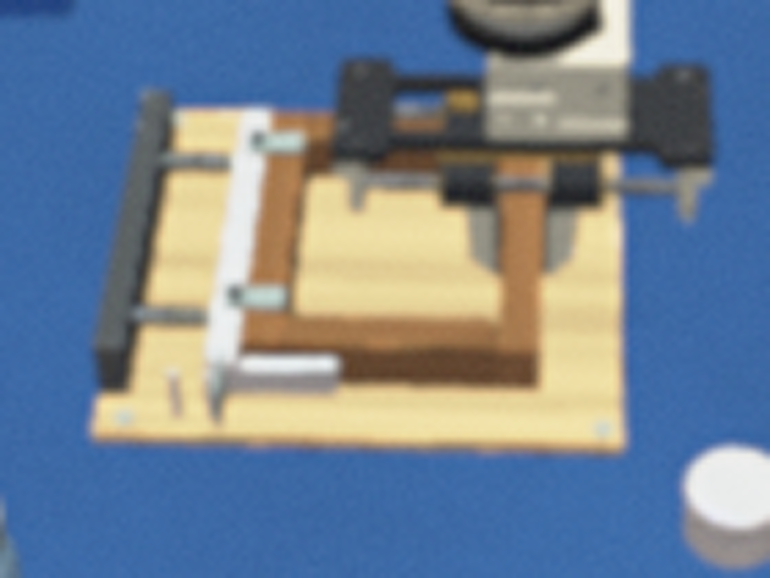

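```bash
python3 - <<'E'
from h import *
from scipy.spatial.transform import Rotation as T
s=sensors.observe();np.set_printoptions(precision=4,suppress=True)
print(T.from_rotvec(s['ee_rot']).as_matrix(),s['joints'],s['width'],s['gripper_force'],s['force'])
E
```

```text
[[-0.043   0.9991 -0.0059]
 [ 0.9991  0.0429 -0.0013]
 [-0.001  -0.0059 -1.    ]] [ 0.3752  0.5756 -0.3736  2.0289  0.3594  0.6057 -0.2004] 0.23559391594487458 40.01046538352966 [-14.1936   0.1785  20.7703]
```

The rail is touching both leg ends and sits flush. The pointer has moved to (215,400), which is about 4 mm. The downward pressure is too high, so I'll relieve it before pushing further.

{"method": "arm_command", "body": {"deltas": [0, 0, 0, 0, 0, 0.001, 15, 0, 0, 0, 0, 0, 0.0018, 15, 0, 0, 0, 0, 0, 0.0018, 15]}}

```text
clock: 8.35
position: [0.5028, -0.1038, 0.0333]
ee_rot: [-2.172, -2.268, 0.002]
force: [-3.7, 0.6, -2.9]
width: 0.238
gripper_force: 40.0
```

{"method": "arm_command", "body": {"deltas": [0, 0, 0, 0.003, 0.0001, 0, 15, 0, 0, 0, 0.006, 0.0003, -0.0002, 15, 0, 0, 0, 0.009, 0.0004, -0.0004, 15, 0, 0, 0, 0.009, 0.0004, -0.0004, 15, 0, 0, 0, 0.009, 0.0004, -0.0004, 15]}}

```text
clock: 8.85
position: [0.5109, -0.1033, 0.0328]
ee_rot: [-2.172, -2.267, 0.004]
force: [-8.4, 0.1, 2.1]
width: 0.236
gripper_force: 40.0
```

```bash
python3 m.py 5 329 334
```

```text
[ 0.5109 -0.1033  0.0328] [[0.0039 0.001 ]] [-7.7667 -1.1509  1.5338] [-0.1538  1.5529  0.3144] 8.9
leg 0.08805701475999425 rail [[ 0.0084  0.0877]
 [ 0.0056  0.0885]
 [ 0.0028  0.0881]
 [ 0.      0.0878]
 [-0.0028  0.0886]]
```

{"method": "arm_command", "body": {"deltas": [0, 0, 0, 0.0015, 0.0001, 0.0002, 15, 0, 0, 0, 0.0028, 0.0001, 0.0002, 15, 0, 0, 0, 0.0028, 0.0001, 0.0002, 15, 0, 0, 0, 0.0028, 0.0001, 0.0002, 15]}}

```text
clock: 9.3
position: [0.5131, -0.1032, 0.0328]
ee_rot: [-2.171, -2.266, 0.005]
force: [-9.0, -0.7, 2.5]
width: 0.235
gripper_force: 40.0
```

```bash
cat > tr.py <<'E'
from flush import *
def shift(f):
    # track frame parts (near leg + white bracket; left leg corner) from rest picture by ECC translation
    out=[]
    a=cv2.imread('pics/raw_s2.png',0);b=cv2.imread(f,0)
    for (x0,y0,x1,y1) in [(283,222,306,235),(283,180,297,216)]:
        t=cv2.resize(a[y0:y1,x0:x1],None,fx=8,fy=8,interpolation=cv2.INTER_CUBIC)
        R=cv2.resize(b[y0-3:y1+3,x0-14:x1+4],None,fx=8,fy=8,interpolation=cv2.INTER_CUBIC)
        m=cv2.matchTemplate(R,t,cv2.TM_CCOEFF_NORMED);_,v,_,l=cv2.minMaxLoc(m)
        d=np.array(l)/8-[14,3];c=np.array([(x0+x1)/2,(y0+y1)/2])
        P=J(px2w('side',[c,c+d],[.036]*2));out.append([v,*(P[1]-P[0])*1000])
    return np.array(out)
E
python3 m.py 6 328 333
python3 - <<'E'
from tr import *
for i in (4,5,6): print(i,shift(f'pics/raw_s{i}.png'))
im=cv2.imread('pics/raw_s6.png')[170:245,245:345]
cv2.imwrite('pics/s6c.png',cv2.resize(im,None,fx=8,fy=8,interpolation=cv2.INTER_CUBIC))
E
```

```text
[ 0.5131 -0.1032  0.0328] [[0.0062 0.001 ]] [-8.9352  0.5215  1.6819] [-0.1337  1.7657  0.3342] 9.35
leg 0.08781475968775346 rail [[0.0112 0.0875]
 [0.0084 0.0879]
 [0.0056 0.0878]
 [0.0028 0.0884]
 [0.     0.0885]]
4 [[0.9941 4.4128 0.1482]
 [0.9923 3.6492 0.1151]]
5 [[ 0.9801 13.5803  0.4564]
 [ 0.9866 13.8698  0.4371]]
6 [[ 0.978  15.9576  0.5364]
 [ 0.9825 15.7496 -0.0438]]
```

View pics/s6c.png

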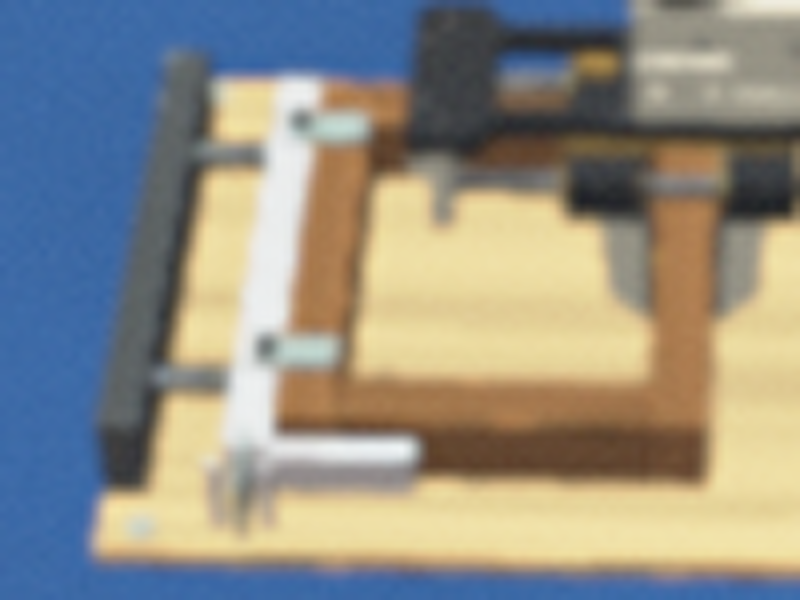

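The pointer, at (241,490), stands between the two posts at about (213,490) and (268,490). The frame is closed and flush, and the tracked travel is about 15.9 mm, so I need 1 mm more.

{"method": "arm_command", "body": {"deltas": [0, 0, 0, 0.0008, 0, 0, 15, 0, 0, 0, 0.0012, 0.0001, 0, 15, 0, 0, 0, 0.0012, 0.0001, 0, 15, 0, 0, 0, 0.0012, 0.0001, 0, 15, 0, 0, 0, 0.0012, 0.0001, 0, 15, 0, 0, 0, 0.0012, 0.0001, 0, 15]}}

```text
clock: 9.95
position: [0.5141, -0.1032, 0.0328]
ee_rot: [-2.171, -2.266, 0.006]
force: [-10.6, -0.7, 2.5]
width: 0.238
gripper_force: 40.0
```

```bash
python3 m.py 7 328 333
python3 - <<'E'
from tr import *
print(shift('pics/raw_s7.png'))
im=cv2.imread('pics/raw_s7.png')[200:245,255:315]
cv2.imwrite('pics/s7c.png',cv2.resize(im,None,fx=12,fy=12,interpolation=cv2.INTER_CUBIC))
E
```

```text
[ 0.5141 -0.1032  0.0328] [[0.0071 0.001 ]] [-9.6018 -1.0103  2.602 ] [-0.177   1.9358  0.3632] 10.0
leg 0.08800918745676163 rail [[0.0112 0.088 ]
 [0.0084 0.0877]
 [0.0056 0.0878]
 [0.0028 0.0885]
 [0.     0.0885]]
[[ 0.9762 17.3162  0.5822]
 [ 0.9841 16.7909  0.5291]]
```

View pics/s7c.png

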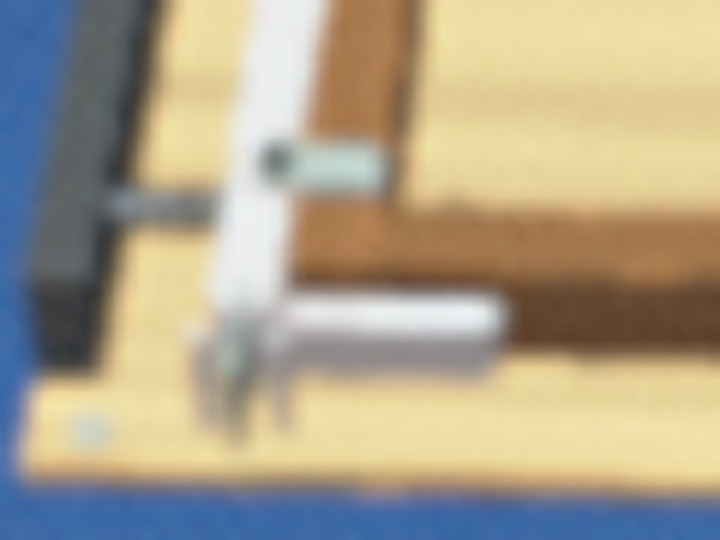

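The pointer, at (237,390), lies between the posts at (205,390) and (283,390). Tracking gives a travel of 17.05 mm. I'll cross-check it numerically with the top camera.

```bash
python3 - <<'E'
from tr import *
b=optics.get_image('top');cv2.imwrite('pics/raw_t2.png',b);b=b[:,:,1];a=cv2.imread('pics/raw_t1.png')[:,:,1]
for n,(x0,y0,x1,y1),z in [('bracket',(292,164,304,192),.036),('bar+block',(300,164,320,182),.04),('pointer',(287,168,300,176),.034),('fixed bed',(284,215,298,240),.008)]:
    t=cv2.resize(a[y0:y1,x0:x1],None,fx=8,fy=8,interpolation=cv2.INTER_CUBIC)
    R=cv2.resize(b[y0-9:y1+3,x0-3:x1+3],None,fx=8,fy=8,interpolation=cv2.INTER_CUBIC)
    m=cv2.matchTemplate(R,t,cv2.TM_CCOEFF_NORMED);_,v,_,l=cv2.minMaxLoc(m)
    d=np.array(l)/8-[3,9];c=np.array([(x0+x1)/2,(y0+y1)/2]);P=J(px2w('top',[c,c+d],[z]*2));print(n,v,(P[1]-P[0])*1000)
# predicted columns in the s7c crop: posts and pointer at 17 mm
Ai=A.T
W=lambda x,y,z:[*(Ai@[x,y]+[.507,-.1045]),z]
for nm,p in [('post1',(.146,.112)),('post2',(.1635,.112)),('pointer17',(.1548,.107))]:
    q=w2px('side',[W(*p,.012),W(*p,.034)]); print(nm,(q-[255,200])*12)
# squareness: rail/leg top-view rail back edge, state
s=sensors.observe();print(s['force'],s['position'],s['clock'])
E
```

```text
bracket 0.9749733209609985 [16.9934 -0.1039]
bar+block 0.8970919847488403 [16.6404  0.2091]
pointer 0.8432526588439941 [17.4567 -0.8484]
fixed bed 0.9995945692062378 [0. 0.]
post1 [[286.264  408.6633]
 [279.0393 342.6633]]
post2 [[210.5545 406.7444]
 [202.3666 340.766 ]]
pointer17 [[250.6532 391.7729]
 [243.0009 325.776 ]]
[-10.268  -1.777   2.719] [ 0.5141 -0.1032  0.0328] 10.05
```

```bash
python3 - <<'E'
from tr import *
Ai=A.T
W=lambda x,y,z:[*(Ai@[x,y]+[.507,-.1045]),z]
for f,x in (('s0',.138),('s2',.138),('s7',.155)):
    g=cv2.imread(f'pics/raw_{f}.png').astype(int)[:,:,2]
    for r in (231,233,234,235): print(f,r,list(g[r,268:290]))
    print(w2px('side',[W(x,.112,.012),W(x,.117,.012),W(x,.107,.012)]))
E
```

```text
s0 231 [np.int64(226), np.int64(226), np.int64(209), np.int64(178), np.int64(188), np.int64(220), np.int64(228), np.int64(226), np.int64(218), np.int64(184), np.int64(155), np.int64(149), np.int64(138), np.int64(123), np.int64(143), np.int64(173), np.int64(185), np.int64(188), np.int64(189), np.int64(185), np.int64(185), np.int64(183)]
s0 233 [np.int64(235), np.int64(234), np.int64(223), np.int64(191), np.int64(184), np.int64(217), np.int64(232), np.int64(234), np.int64(229), np.int64(205), np.int64(171), np.int64(165), np.int64(150), np.int64(151), np.int64(195), np.int64(227), np.int64(231), np.int64(232), np.int64(229), np.int64(230), np.int64(229), np.int64(231)]
s0 234 [np.int64(236), np.int64(235), np.int64(225), np.int64(196), np.int64(186), np.int64(215), np.int64(234), np.int64(237), np.int64(233), np.int64(216), np.int64(180), np.int64(164), np.int64(157), np.int64(168), np.int64(217), np.int64(233), np.int64(236), np.int64(235), np.int64(235), np.int64(235), np.int64(234), np.int64(234)]
s0 235 [np.int64(232), np.int64(232), np.int64(226), np.int64(210), np.int64(202), np.
[... 2447 characters left out ...]
p.int64(231), np.int64(207), np.int64(180), np.int64(173), np.int64(155), np.int64(176), np.int64(218), np.int64(215), np.int64(193), np.int64(215), np.int64(235), np.int64(239), np.int64(238), np.int64(239), np.int64(239), np.int64(239), np.int64(239), np.int64(238), np.int64(238), np.int64(239)]
s7 235 [np.int64(237), np.int64(236), np.int64(230), np.int64(217), np.int64(203), np.int64(191), np.int64(175), np.int64(190), np.int64(224), np.int64(222), np.int64(208), np.int64(219), np.int64(234), np.int64(239), np.int64(239), np.int64(238), np.int64(239), np.int64(239), np.int64(239), np.int64(238), np.int64(239), np.int64(239)]
[[275.6094 233.9731]
 [275.4017 235.3081]
 [275.8159 232.6459]]
```

The pointer's edge moved about 6.1 px against 6.13 px predicted for 17 mm, so the pointer is midway. I'm handing in.

```bash
python3 -c "
from cell import arm
print(arm.sign_off())"
```

```text
the job is handed in; nothing more can be done
None
```

I handed the job in with the 180 mm rail flat on the bed, its ends flush with the frame to within about 0.5 mm, and pressed against both legs at about 10 N. The carriage is at about 17 mm with the pointer midway between the posts, and the grip is still holding.

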